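Wedge a fishing reel tight in the bench holding board

ROBOT

A 6-joint arm with a two-finger parallel gripper is mounted at the origin on the work surface. World frame = base frame: x ahead of the robot, y to its left, z up, the work surface at z = 0. Lengths are in m, angles in rad, forces in N, time in s.
With the tool pointing down it reaches from about 0.4 to 0.825 m from the base axis. Payload 7 kg.
Tool frame: the origin (TCP) lies on the centre line of the jaws, within the pads' length; the fingertips stand 8 mm ahead of it and the grasp point (between the pads) lies 11 mm behind it (r.finger_overhang is the distance from the TCP to the fingertips, in m); z points along the fingers, y is the direction in which the jaws open and shut (so a half turn about z gives the same grasp; the last joint's range is limited). The gripper opens to 85 mm and grips with 20 to 120 N. Pads are 22 mm wide; open, the fingers measure 114 mm over their backs; the gripper's body (76 mm by 85 mm) begins 54 mm behind the grasp point. The pads swing forward as they close: fully open they stand 13 mm farther back than shut.
Start: joints at [-1.043, 0.359, 0.012, 0, -1.224, -0.288], TCP at [0.16, -0.656, 0.239] pointing down, gripper open.
Joint ranges: [-3.07, 3.07], [-1.43, 2.12], [-1.02, 1.25], [-3.03, 1.67], [-3.05, -0], [-3.03, 3.03]. Speed limits (rad/s): [2.39, 2.39, 3.01, 3.14, 3.14, 3.14].

INTERFACE

Orientations are given as a unit quaternion [x, y, z, w].
In Python, from bench import r, snapshot gives the robot as it stands.
- The arm moves only by the tool play_rows, never from a script. Its argument "commands" is a list that holds one entry, the list of rows, each a list of 7 numbers: the turn, a rotation vector about the world's x, y, z in rad, then the shift along the world's x, y, z in m, then the gripper command: -1 is shut, 1 is fully open, values between are in proportion. A call has 1 to 10 rows; each row shifts and turns the pose as measured when the row begins; what a row does not reach is not made up. A row lasts 1/8 s, in which the tool goes at most 62.5 mm and 10.7 degrees, less where a joint would pass 70% of its speed; a pose out of reach is approached as far as the arm can. A call is refused whole if a number of a shift passes 0.0625 or a number of a turn 0.188, either way. A call with a gripper value outside its range is refused whole. The fingers move at their own pace and stop on an object; "squeeze" is the grip in N (left out, the last holds). Time passes only in rows, so rows that do not move let the fingers close. It gives the time, the measured TCP pose, the force and the opening at its end, in the units of the state.
- r.state(): the state, without advancing time (a new reading comes with each control period).
- snapshot(name): name is "scene" or "top" or "wrist"; returns a dict with "frame" (400x640x3 uint8, red, green, blue), "camera_matrix" (3x3 intrinsics, pixels), "k1" (the pictures are not rectified: a ray, as slopes to the right and down, at radius r is drawn at 1 + k1 r^2 times it, then the intrinsics apply), "R" (3x3) and "t" (3): a world point X has camera coordinates R X + t. Camera axes: x right, y down, z forward; pixel columns grow to the right and rows downward; lengths in m; the calibration is good to about 2 mm. A picture is of the moment at which its call begins. There is no depth.
- r.close_job(): hands the job in, once; it reports no verdict.
The state is a dict: "time": time; "qpos": joint angles; "joint_velocities": joint speeds; "tau": joint torques, N m; "ee_pos": TCP position; "orientation": TCP orientation; "wrist_force": force on the tool from outside, world axes, zero at the start; "ft_torque": the same for the moment, N m; "grip_width": finger opening in m.
Only numpy, scipy, OpenCV 4.12 (cv2) and the standard library are available. Lean on these libraries where they do the work, as an engineer would, in place of code of your own. Each camera call takes 0.05 s, during which the arm holds its last target.

TASK

The fishing reel on its wooden mounting block stands loose in the holding board. Lay the orange wedge in the slot beside the block, thin end first, and tap or press it in by its steel-capped butt, a little at a time, until it locks and holds the block firmly against the rubber pad; be firm but gentle, so that the block is not dented, and let go. Leave the reel standing in its place and the oil bottle, the blue spool and the grey tray undisturbed.

Things in the scene. Friction and masses are not known exactly. Their poses are not given: they have to be found in the camera images.
- board: Pale wooden holding board fixed on the bench, 250 x 185 x 12 mm; block and wedge stand on its top, 12 mm above the bench. Origin at bench height, half way along; x is the driving direction, away from the robot, y to its left, z up; spans y -105 to +80 mm. The board before the slot mouth (x below -20 mm) is clear. A 26 mm high end stop at x = 92.5 mm holds the block; the slot's far end is open.
- slot_mouth (a point): Point on the board's top in the middle of the slot's near mouth, between block (-y side) and cheek (+y side), at (-20, 4, 12) mm of the board frame; board axes. The mouth is about 15 to 24 mm wide.
- wedge: Loose orange plastic wedge lying flat on the bench, 110 mm long, 32 high, 90 g, 8 mm thick at the thin end, 30 mm at the butt, which has a 6 mm steel cap. Origin at its underside half way along; x points to the thin end, z up. Straight face at y = -9.5 mm (goes against the block); slanted face on +y, at y = -1.5 mm at the thin end and 20.5 mm at the butt (against the cheek).
- wedge_tip (a point): Middle of the wedge's thin end face, 16 mm above its underside; wedge axes.
- wedge_butt (a point): Middle of the wedge's butt face (steel cap), 16 mm above its underside; wedge axes. Pushed here along x the wedge slides freely, then binds, and the push needed grows by 1 to 3 N per mm. A steady push of about 15 N leaves it well locked (it stays by friction and grips the block with more than 8 N; 10 N may be too little); over about 22 N may dent the block (30 N between them).
- reel: Red and steel fishing reel on a brown wooden mounting block, loose, about 0.55 kg. Block 110 (x) x 60 (y) x 36 (z) mm, origin at the middle of its underside; reel on the far half, top 94 mm up, crank on -y. It stands in the board, near end about level with the slot mouth, +y side facing the slot, with 0.5 to 2.5 mm play to the pad and up to 4.5 mm to the end stop.
- oil: Small white oil bottle with red cap, 38 mm diameter, 95 mm tall, standing; origin at its underside. Bystander.
- spool: Blue spare line spool lying flat, 60 mm diameter, 32 mm tall; origin at its underside. Bystander.
- tray: Grey open parts tray 120 x 90 x 30 mm; origin at its underside. Bystander.
- cheek_place (a point): Board-fixed point, (20, 23, 12) mm of the board frame, by the dark wooden cheek: 64 mm long in x from the mouth, 22 thick, 30 high. Its face nears the block towards +x by 0.2 mm per mm, like the wedge. It is screwed down anew for each job: at the mouth its face lies at y = 11 to 17.5 mm, not measured. So the wedge binds anywhere from 45 to 85 mm past the mouth, to be felt.
- pad_place (a point): Foot of the black rubber-faced spring pad's face at rest, (35, -67, 12) mm of the board frame, before a 34 mm high back rail. Pad 94 mm long, 30 mm high; the wedge pushes the block (to -y) against it. It yields 1 mm per 12 N, at most 6 mm.
There are look-alikes about, which are no part of the job. What is shaped like the reel but purple or white is not meant.

How it is judged:
On the way, in this order (a step that is already met when the one before it is completed fails the run):
1. the wedge lies flat in the slot beside the block, thin end first and at least 8 mm in (x of wedge_tip in the frame of slot_mouth between 0.008 and 0.11 m and y of wedge_tip in the frame of slot_mouth between -0.022 and 0.014 m and z of wedge in the frame of slot_mouth between -0.004 and 0.006 m and angle between the x axis of wedge and the x axis of board, either way round below 0.15 rad and angle between wedge's own z axis and vertical below 0.1 rad), for 0.2 s.
2. the wedge is driven until it grips the block with more than 8 N (all of step 1 and contact force between wedge and reel above 8 N), for 0.2 s.
At the end, for the whole second after the job is handed in: The wedge lies flat in the slot, thin end 8 mm or more past the mouth, in line within 0.15 rad, let go and still, and grips the reel's block with more than 8 N by itself; the block stands flat (4 mm, 0.06 rad) and square (0.06 rad) in its place, near end within 10 mm of the mouth (all of step 2 and z of reel in the frame of slot_mouth between -0.003 and 0.004 m and x of reel in the frame of slot_mouth between 0.045 and 0.065 m and angle between reel's own z axis and vertical below 0.06 rad and angle between the x axis of reel and the x axis of board, either way round below 0.06 rad and linear speed of each of wedge, reel below 0.01 m/s); the robot touches nothing.
It fails at once if the wedge presses on the block with more than 30 N (dents it) (contact force between wedge and reel above 30 N).
It fails at once if a bystander (oil bottle, spool, tray) is moved more than 20 mm or tipped (distance of any of oil, spool, tray from where it was at the start of the episode above 0.02 m or angle between oil's own z axis and vertical above 0.5 rad).
It fails at once if the reel's block is lifted more than 10 mm off the board (z of reel in the frame of slot_mouth above 0.01 m).
It also fails if it takes over 64 s, if anything falls off the work surface, if the arm or the gripper's body presses on something with over 40 N, if the wrist force passes 120 N, or if a joint passes its speed limit or range.

## Working session

There is one attempt and no reset: what is moved stays moved. The work goes in short steps, Python scripts to look and compute and a tool call to move; the robot and the scene stay as the last step left them, time stands still between calls to the robot, and variables do not carry over. Pictures are saved under pics/ and viewed, and the job is handed in when it is done.

Besides the shell and the picture viewer there is one more tool, called after "Emit:" as name(argument=value, ...), one argument or row to a line, values as JSON. play_rows: Moves the arm, as the interface text tells. Its arguments: {"type":"object","properties":{"commands":{"type":"array","items":{"type":"array","items":{"type":"array","items":{"type":"number"}}}},"squeeze":{"type":"number"}},"required":["commands"]}

```bash
ls; mkdir -p pics
python3 - <<'E'
from bench import r, snapshot
import cv2
for n in ("scene","top","wrist"):
    s=snapshot(n); cv2.imwrite(f"pics/{n}0.png",s["frame"][:,:,::-1]); print(n,s["camera_matrix"].tolist(),s["k1"],s["R"].round(3).tolist(),s["t"].round(3).tolist())
print(r.state())
E
```

```text
pics
scene [[366.61446583419115, 0.0, 314.32296058893183], [0.0, 366.61446583419115, 203.86667666376223], [0.0, 0.0, 1.0]] -0.009680867417176657 [[0.532, 0.847, 0.012], [0.61, -0.373, -0.699], [-0.588, 0.379, -0.715]] [-0.302, -0.309, 1.223]
top [[382.17108496345367, 0.0, 322.3326112852715], [0.0, 382.17108496345367, 199.77760385047753], [0.0, 0.0, 1.0]] -0.093588808309938 [[0.044, -0.999, -0.0], [-0.975, -0.043, -0.218], [0.218, 0.01, -0.976]] [-0.014, 0.602, 0.958]
wrist [[349.0154331420527, 0.0, 319.82694498913133], [0.0, 349.0154331420527, 201.77972068042178], [0.0, 0.0, 1.0]] 0.01625345923668021 [[-0.238, 0.971, 0.003], [0.938, 0.229, 0.262], [0.253, 0.065, -0.965]] [0.673, -0.035, 0.378]
{'time': 0.15, 'qpos': array([-1.04292457e+00,  3.59243603e-01,  1.12811694e-02, -2.38173927e-04,
       -1.22410371e+00, -2.88123364e-01]), 'joint_velocities': array([ 7.65232770e-04, -2.29229189e-03,  3.43555606e-03, -1.55537894e-04,
        6.14492384e-04, -9.23812202e-05]), 'tau': array([-5.29893605e-04, -5.83877385e+01,  2.93653178e+01,  6.94050416e+00,
       -4.25955703e-03, -1.52693644e-05]), 'ee_pos': array([ 0.16018849, -0.65535959,  0.23857328]), 'orientation': array([-1.19547039e-01,  9.92828328e-01,  6.27222232e-04, -1.49129444e-04]), 'wrist_force': array([-0.32460014,  0.20574982, -0.14931151]), 'ft_torque': array([ 0.05700225,  0.01933713, -0.0726077 ]), 'grip_width': 0.08538505040379184}
```

View pics/scene0.png

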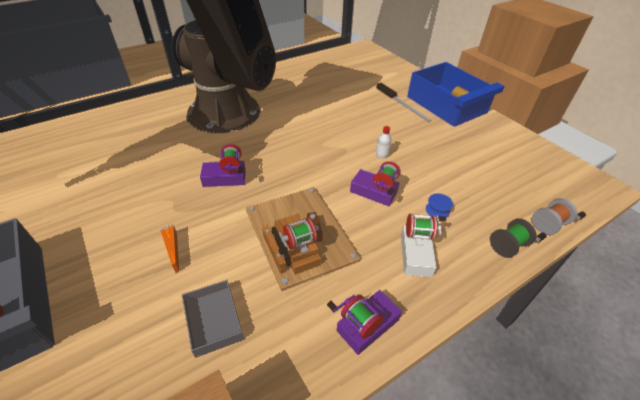

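View pics/top0.png

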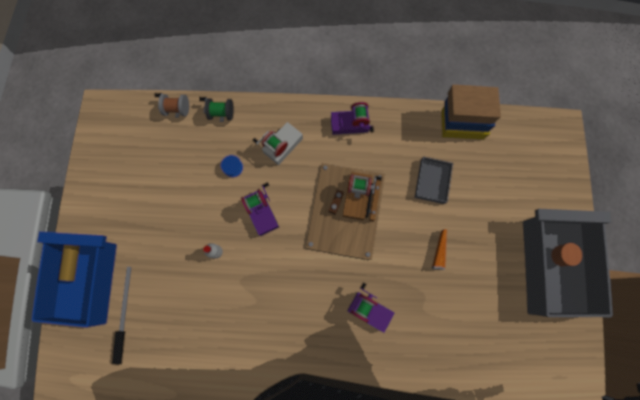

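View pics/wrist0.png

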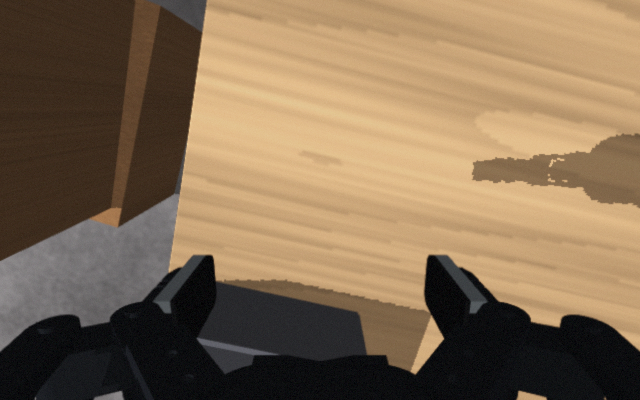

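```bash
cat > h.py <<'E'
import numpy as np, cv2
def ray(s,px):
    K=s["camera_matrix"]; d=np.array([(px[0]-K[0,2])/K[0,0],(px[1]-K[1,2])/K[1,1]])
    u=d.copy()
    for _ in range(20): u=d/(1+s["k1"]*(u@u))
    R=np.array(s["R"]);t=np.array(s["t"])
    return -R.T@t, R.T@np.array([u[0],u[1],1.])
def onz(s,px,z):
    o,d=ray(s,px); return o+d*(z-o[2])/d[2]
def tri(obs):
    A=np.zeros((3,3));b=np.zeros(3)
    for s,px in obs:
        o,d=ray(s,px); d=d/np.linalg.norm(d); P=np.eye(3)-np.outer(d,d); A+=P;b+=P@o
    X=np.linalg.solve(A,b)
    return X,[np.linalg.norm(px-proj(s,X)) for s,px in obs]
def proj(s,X):
    c=np.array(s["R"])@X+s["t"]; u=c[:2]/c[2]; u=u*(1+s["k1"]*(u@u)); K=s["camera_matrix"]
    return np.array([u[0]*K[0,0]+K[0,2],u[1]*K[1,1]+K[1,2]])
def crop(s,x0,y0,x1,y1,f,name):
    cv2.imwrite(name,cv2.resize(s["frame"][y0:y1,x0:x1,::-1],None,fx=f,fy=f,interpolation=cv2.INTER_CUBIC))
E
python3 - <<'E'
from bench import *; from h import *
import pickle
t=snapshot("top"); s=snapshot("scene"); pickle.dump((t,s),open("ts0.pkl","wb"))
crop(t,300,155,460,275,5,"pics/tc.png"); crop(s,150,175,370,295,3.6,"pics/sc.png")
E
```

```text
(no output)
```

View pics/tc.png

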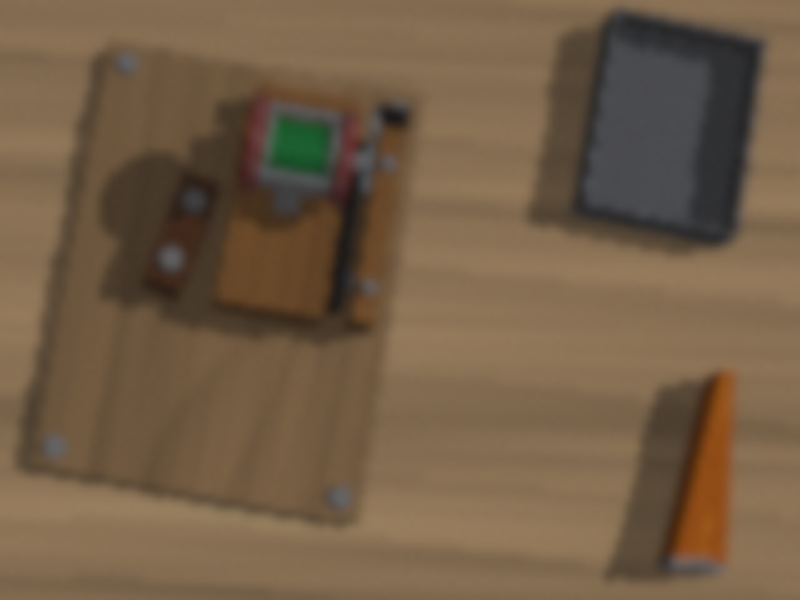

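View pics/sc.png

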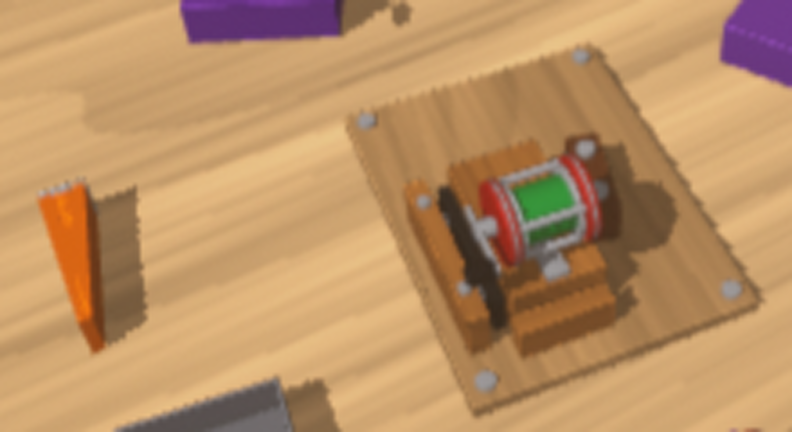

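```bash
cat > m1.py <<'E'
from h import *; import pickle
t,s=pickle.load(open("ts0.pkl","rb"))
T=lambda c:np.array([300+(c[0]+.5)/5-.5,155+(c[1]+.5)/5-.5])
S=lambda c:np.array([150+(c[0]+.5)/3.6-.5,175+(c[1]+.5)/3.6-.5])
pr={"screw far left":((127,62),(733,289)),"screw near left":((54,446),(582,55)),"screw near right":((340,497),(366,120)),
"cheek screw far":((194,200),(601,188)),"cheek screw near":((171,257),(585,148)),"wedge tip top right":((735,372),(96,351)),
"rail screw near":((370,288),(423,201))}
for k,(a,b) in pr.items():
    X,e=tri([(t,T(a)),(s,S(b))]); print(k,X.round(4),np.round(e,1))
print("wedge on z=.032: tipR,tipL,buttR,buttL")
for p in [(735,372),(717,372),(725,567),(668,557)]: print(onz(t,T(p),.032).round(4))
print("scene"); 
for p in [(84,182),(40,193)]: print(onz(s,S(p),.032).round(4))
print("board corners z=.012")
for p in [(105,42),(22,467),(355,523)]: print(onz(t,T(p),.012).round(4))
E
python3 m1.py
```

```text
screw far left [0.7106 0.0103 0.0137] [0.2 0.2]
screw near left [0.488  0.0409 0.0136] [0.1 0.1]
screw near right [ 0.4665 -0.1175  0.0139] [0. 0.]
cheek screw far [ 0.6232 -0.0298  0.0451] [0.3 0.3]
cheek screw near [ 0.5902 -0.0195  0.0451] [0.2 0.2]
wedge tip top right [ 0.5469 -0.3348  0.0091] [1.9 2.6]
rail screw near [ 0.5774 -0.1278  0.0473] [0.1 0.1]
wedge on z=.032: tipR,tipL,buttR,buttL
[ 0.5419 -0.3324  0.032 ]
[ 0.5415 -0.3223  0.032 ]
[ 0.4353 -0.3249  0.032 ]
[ 0.4396 -0.2936  0.032 ]
scene
[ 0.4399 -0.2974  0.032 ]
[ 0.4346 -0.3235  0.032 ]
board corners z=.012
[0.7224 0.0231 0.012 ]
[0.4757 0.0578 0.012 ]
[ 0.4529 -0.1262  0.012 ]
```

Emit:
play_rows(
  commands=[
    [[0, 0, -0.137, 0.048, 0.055, 0, 1], [0, 0, -0.137, 0.048, 0.055, 0, 1], [0, 0, -0.137, 0.048, 0.055, 0, 1], [0, 0, 0, 0.048, 0.055, 0, 1], [0, 0, 0, 0.048, 0.055, 0, 1], [0, 0, 0, 0.04, 0.055, 0, 1], [0, 0, 0, 0, 0, 0, 1]],
  ],
)

```text
time: 1.12
ee_pos: [0.4049, -0.3642, 0.2377]
orientation: [0.093, 0.996, 0.001, 0.0]
wrist_force: [-0.5, 0.0, -0.2]
grip_width: 0.0852
```

Run:
```python
from bench import *; from h import *
import pickle
w=snapshot("wrist"); st=r.state(); pickle.dump((w,st),open("w1.pkl","wb")); print(st["ee_pos"],st["orientation"])
cv2.imwrite("pics/w1.png",w["frame"][:,:,::-1])
```

```text
[ 0.40396945 -0.36539811  0.23766975] [ 9.39937115e-02  9.95572338e-01  9.48954086e-04 -2.97575201e-05]
```

View pics/w1.png

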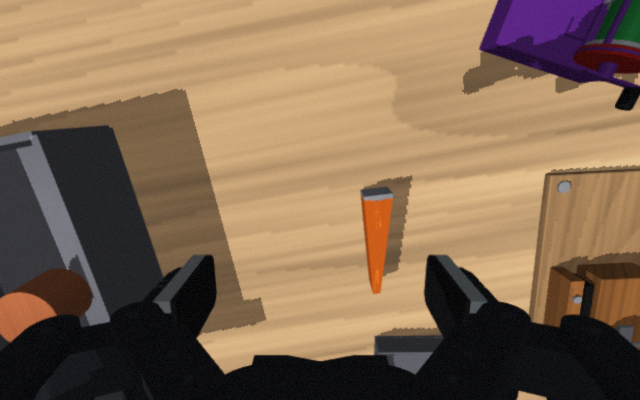

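Run:
```python
from h import *
import pickle
w,st=pickle.load(open("w1.pkl","rb"))
crop(w,340,170,440,310,5,"pics/w1c.png")
```

```text
(no output)
```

View pics/w1c.png

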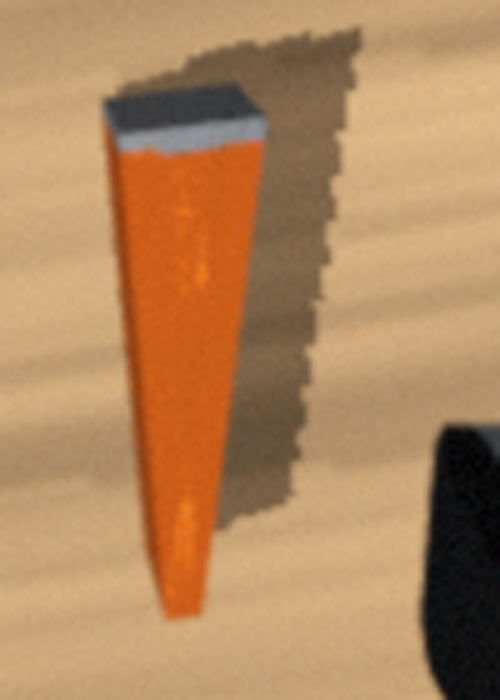

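Run:
```python
from h import *
import pickle
w,st=pickle.load(open("w1.pkl","rb")); t,s=pickle.load(open("ts0.pkl","rb"))
W=lambda c:np.array([340+(c[0]+.5)/5-.5,170+(c[1]+.5)/5-.5])
T=lambda c:np.array([300+(c[0]+.5)/5-.5,155+(c[1]+.5)/5-.5])
S=lambda c:np.array([150+(c[0]+.5)/3.6-.5,175+(c[1]+.5)/3.6-.5])
P=[onz(w,W(p),.032) for p in [(118,135),(266,121),(203,614),(167,617)]]
for p in P: print(p.round(4))
print([np.linalg.norm(P[i]-P[i-1]).round(4) for i in range(4)])
print("bottom",[onz(w,W(p),0).round(4) for p in [(105,100),(238,85)]])
for a,b,c in [((118,135),(725,567),(40,193)),((266,121),(668,557),(84,182))]:
    print(tri([(w,W(a)),(t,T(b)),(s,S(c))]))
d=P[3]-P[0]; print("yaw",np.arctan2(d[1],d[0]))
# board frame fit
from scipy.optimize import least_squares
B=np.array([[-125,80],[125,80],[-125,-105]])/1e3; M=np.array([[.4757,.0578],[.7224,.0231],[.4529,-.1262]])
f=lambda p:(M-(B@np.array([[np.cos(p[2]),np.sin(p[2])],[-np.sin(p[2]),np.cos(p[2])]])+p[:2])).ravel()
q=least_squares(f,[.6,0,-.13]);print(q.x,q.fun)
```

```text
[ 0.4341 -0.3235  0.032 ]
[ 0.4368 -0.2939  0.032 ]
[ 0.5434 -0.3219  0.032 ]
[ 0.5426 -0.3296  0.032 ]
[np.float64(0.1087), np.float64(0.0297), np.float64(0.1102), np.float64(0.0078)]
bottom [array([ 0.4346, -0.3224,  0.    ]), array([ 0.4367, -0.2934,  0.    ])]
(array([ 0.43469852, -0.32387512,  0.0323852 ]), [np.float64(0.7750520196711317), np.float64(0.3654137223371), np.float64(0.20411088093572138)])
(array([ 0.43838187, -0.29504923,  0.0300024 ]), [np.float64(1.8258730551748372), np.float64(0.5898983018053829), np.float64(1.088562425980626)])
yaw -0.05663510246552687
[ 0.58921181 -0.03877882 -0.13253823] [-0.00018015  0.00076163 -0.00128756 -0.00090074  0.0014677   0.00013911]
```

Emit:
play_rows(
  commands=[
    [[0, 0, 0.03, 0.033, 0.026, -0.03, 1], [0, 0, 0, 0.033, 0.026, -0.04, 1], [0, 0, 0, 0, 0, -0.05, 1], [0, 0, 0, 0, 0, 0, 1]],
  ],
)

```text
time: 1.68
ee_pos: [0.4703, -0.3157, 0.1163]
orientation: [0.081, 0.997, 0.0, 0.001]
wrist_force: [-0.9, 0.3, 0.8]
grip_width: 0.0852
```

Emit:
play_rows(
  commands=[
    [[0, 0, 0, 0, 0.001, -0.04, 1], [0, 0, 0, 0, 0.001, -0.04, 1], [0, 0, 0, 0, 0, -0.016, 1], [0, 0, 0, 0, 0, 0, 1]],
  ],
)

```text
time: 2.17
ee_pos: [0.4738, -0.3198, 0.0263]
orientation: [0.082, 0.997, -0.002, 0.006]
wrist_force: [-0.5, 0.0, 0.6]
grip_width: 0.0851
```

Run:
```python
from bench import *; from h import *
w=snapshot("wrist"); st=r.state(); print(st["ee_pos"],st["orientation"])
cv2.imwrite("pics/w2.png",w["frame"][:,:,::-1])
```

```text
[ 0.47446547 -0.31991944  0.02708244] [ 0.0817962   0.99662299 -0.00240088  0.00679967]
```

View pics/w2.png

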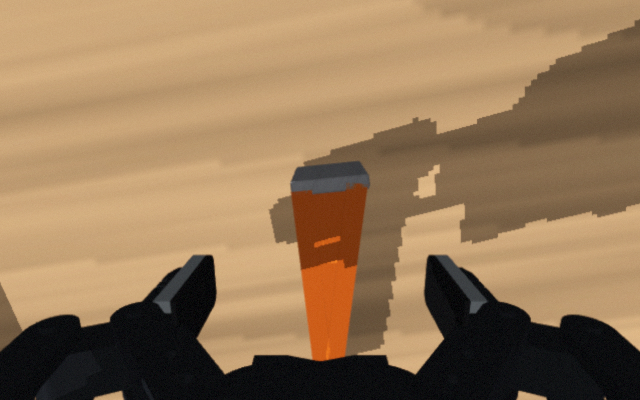

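Emit:
play_rows(
  commands=[
    [[0.006, 0.013, 0, -0.003, 0.005, -0.012, 1], [0, 0, 0, 0, 0, 0, 1]],
  ],
)

```text
time: 2.48
ee_pos: [0.4728, -0.3154, 0.0172]
orientation: [0.082, 0.997, -0.0, 0.002]
wrist_force: [0.2, -0.1, -0.2]
grip_width: 0.0853
```

Emit:
play_rows(
  commands=[
    [[0, 0.003, 0, 0, 0.001, -0.003, 0.3], [0, 0, 0, 0, 0, 0, -0.2], [0, 0, 0, 0, 0, 0, -1], [0, 0, 0, 0, 0, 0, -1], [0, 0, 0, 0, 0, 0, -1], [0, 0, 0, 0, 0, 0, -1]],
  ],
  squeeze=40,
)

```text
time: 3.22
ee_pos: [0.4738, -0.3144, 0.0153]
orientation: [0.081, 0.997, -0.001, 0.001]
wrist_force: [0.1, 0.1, -0.1]
grip_width: 0.0225
```

Emit:
play_rows(
  commands=[
    [[0, 0, 0, 0, 0, 0.04, -1], [0, 0, 0, 0, 0, 0.05, -1], [0, 0, 0, -0.02, 0.02, 0.05, -1], [0, 0, 0, -0.02, 0.02, 0.04, -1], [0, 0, 0, -0.01, 0.03, 0.02, -1], [0, 0, 0, 0, 0, 0, -1]],
  ],
)

```text
time: 3.98
ee_pos: [0.4198, -0.2421, 0.2193]
orientation: [0.082, 0.997, 0.0, -0.001]
wrist_force: [1.4, -0.0, -1.3]
grip_width: 0.0225
```

Run:
```python
from bench import *; from h import *
import pickle
w=snapshot("wrist"); st=r.state(); pickle.dump((w,st),open("w3.pkl","wb"));print(st["ee_pos"],st["orientation"],st["wrist_force"])
cv2.imwrite("pics/w3.png",w["frame"][:,:,::-1])
```

```text
[ 0.4199248  -0.2425444   0.21852405] [ 8.23619453e-02  9.96601728e-01  3.10715827e-04 -1.18676004e-03] [-0.20995548 -0.39557735 -0.79761227]
```

View pics/w3.png

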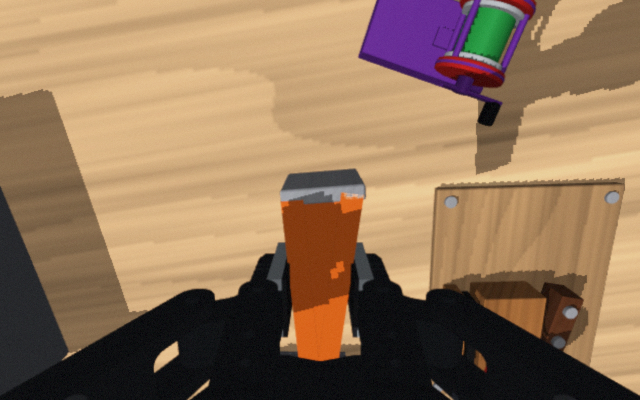

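Run:
```python
from h import *
import pickle
w,st=pickle.load(open("w3.pkl","rb"))
crop(w,425,170,640,390,3.6,"pics/w3c.png")
crop(w,465,270,595,360,6,"pics/w3d.png")
crop(w,265,160,385,375,2.7,"pics/w3e.png")
```

```text
(no output)
```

View pics/w3d.png

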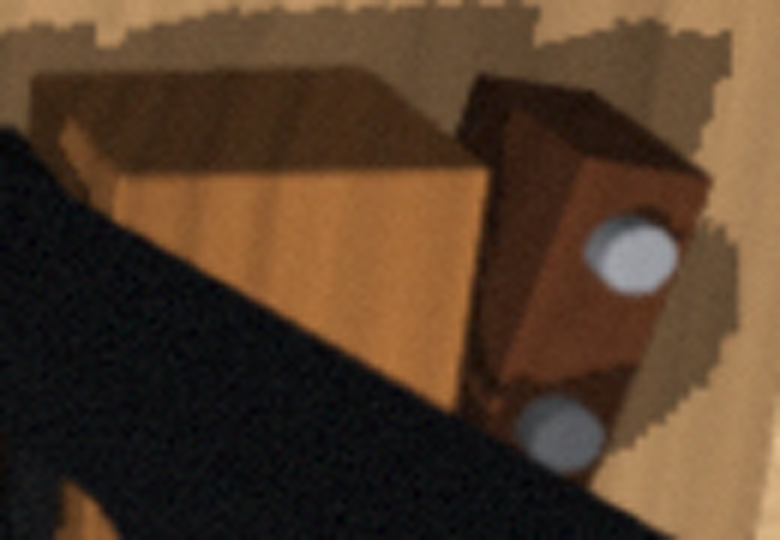

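View pics/w3c.png

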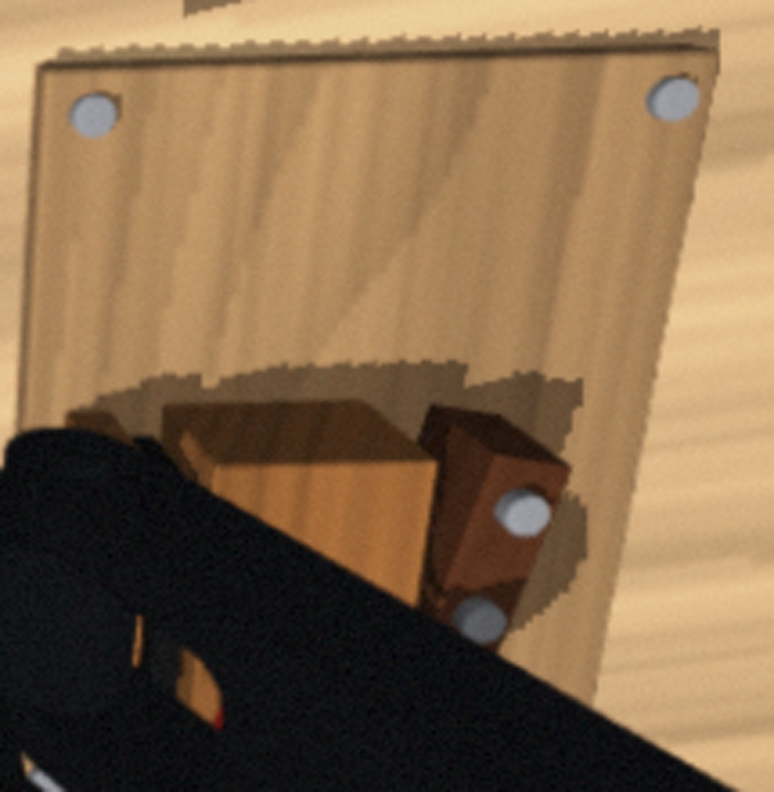

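View pics/w3e.png

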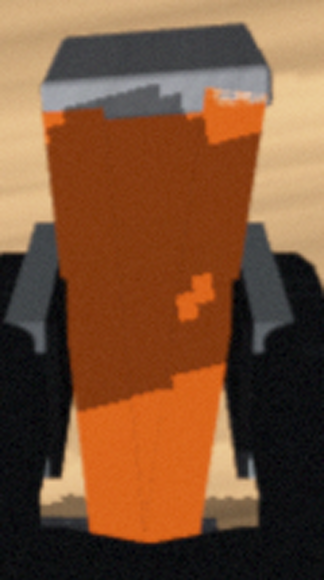

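```bash
cat > m3.py <<'E'
from h import *
import pickle
w,st=pickle.load(open("w3.pkl","rb"))
D=lambda c:np.array([465+(c[0]+.5)/6-.5,270+(c[1]+.5)/6-.5])
C=lambda c:np.array([425+(c[0]+.5)/3.6-.5,170+(c[1]+.5)/3.6-.5])
E=lambda c:np.array([265+(c[0]+.5)/2.7-.5,160+(c[1]+.5)/2.7-.5])
a=onz(w,C((40,66)),.012);b=onz(w,C((716,47)),.012)
print("near corners",a,b,np.linalg.norm(a-b),"yaw",np.arctan2(-(b-a)[0],(b-a)[1]))
s1=onz(w,C((93,115)),.0137);s2=onz(w,C((673,99)),.0137);print("screws",s1,s2,np.arctan2(-(s2-s1)[0],(s2-s1)[1]))
o=np.array([.5892,-.0388]);y=-.135
R=np.array([[np.cos(y),-np.sin(y)],[np.sin(y),np.cos(y)]])
for n,p,z in [("block top near +y",D((488,167)),.048),("block top near -y",D((125,178)),.048),("block bot near +y",D((368,67)),.012),("block top edge far",D((452,407)),.048),
 ("cheek base",D((482,75)),.012),("cheek top slot",D((590,155)),.042),("cheek top outer",D((708,183)),.042),("cheek top slot far",D((505,378)),.042),("corner R",C((40,66)),.012),("corner L",C((716,47)),.012)]:
    X=onz(w,p,z);print(n,X.round(4),"board",((X[:2]-o)@R).round(4))
print("wedge"); 
P=[onz(w,E(p),.2352) for p in [(42,87),(270,70),(88,530),(200,530)]]
for p in P: print(p.round(4))
print("end bottom",[onz(w,E(p),.2032).round(4) for p in [(62,40),(247,25)]])
print(st["ee_pos"])
E
python3 m3.py
```

```text
near corners [ 0.4512921 -0.1280792  0.012    ] [0.47628912 0.05424834 0.012     ] 0.18403310069797615 yaw -0.1362500795462212
screws [ 0.46727563 -0.11512443  0.0137    ] [0.4887702  0.04221525 0.0137    ] -0.1357720453410225
block top near +y [ 0.5676 -0.0425  0.048 ] board [-0.0209 -0.0066]
block top near -y [ 0.5604 -0.1001  0.048 ] board [-0.0203 -0.0646]
block bot near +y [ 0.5691 -0.0412  0.012 ] board [-0.0196 -0.0051]
block top edge far [ 0.612  -0.0486  0.048 ] board [ 0.0239 -0.0066]
cheek base [ 0.5739 -0.0213  0.012 ] board [-0.0175  0.0152]
cheek top slot [ 0.5722 -0.0225  0.042 ] board [-0.019   0.0139]
cheek top outer [ 0.5804 -0.0035  0.042 ] board [-0.0134  0.0338]
cheek top slot far [ 0.6127 -0.0362  0.042 ] board [0.0229 0.0058]
corner R [ 0.4513 -0.1281  0.012 ] board [-0.1246 -0.107 ]
corner L [0.4763 0.0542 0.012 ] board [-0.1244  0.077 ]
wedge
[ 0.3813 -0.2484  0.2352]
[ 0.3839 -0.2192  0.2352]
[ 0.4479 -0.2546  0.2352]
[ 0.4507 -0.2384  0.2352]
end bottom [array([ 0.3811, -0.2486,  0.2032]), array([ 0.3836, -0.2188,  0.2032])]
[ 0.4199248  -0.2425444   0.21852405]
```

Emit:
play_rows(
  commands=[
    [[0, 0, -0.03, 0.016, 0.057, 0, -1], [0, 0, -0.03, 0.016, 0.057, -0.02, -1], [0, 0, 0, 0.016, 0.057, -0.04, -1], [0, 0, 0, 0.016, 0.055, -0.05, -1], [0, 0, 0, 0, 0, -0.02, -1], [0, 0, 0, 0, 0, 0, -1]],
  ],
)

```text
time: 4.78
ee_pos: [0.4792, -0.0319, 0.0958]
orientation: [0.116, 0.993, -0.001, -0.004]
wrist_force: [-0.5, -0.4, -1.0]
grip_width: 0.0225
```

Emit:
play_rows(
  commands=[
    [[0, -0.008, 0.005, 0.006, 0.018, -0.03, -1], [0, 0, 0, 0, 0, -0.02, -1], [0, 0, 0, 0, 0, 0, -1]],
  ],
)

```text
time: 5.15
ee_pos: [0.487, -0.0151, 0.0456]
orientation: [0.114, 0.993, -0.001, 0.001]
wrist_force: [-0.5, 0.1, -1.0]
grip_width: 0.0225
```

Run:
```python
from bench import *; from h import *
import pickle
w=snapshot("wrist"); t=snapshot("top"); s=snapshot("scene");st=r.state(); pickle.dump((w,t,s,st),open("w4.pkl","wb"));print(st["ee_pos"],st["orientation"],st["wrist_force"])
cv2.imwrite("pics/w4.png",w["frame"][:,:,::-1])
crop(t,300,155,400,275,5,"pics/t4.png")
crop(s,220,170,370,295,5,"pics/s4.png")
```

```text
[ 0.48825586 -0.01453836  0.04732622] [ 1.14192502e-01  9.93455638e-01 -1.22045787e-04  2.43999775e-03] [ 0.29768663 -0.2541033  -1.27143662]
```

View pics/w4.png

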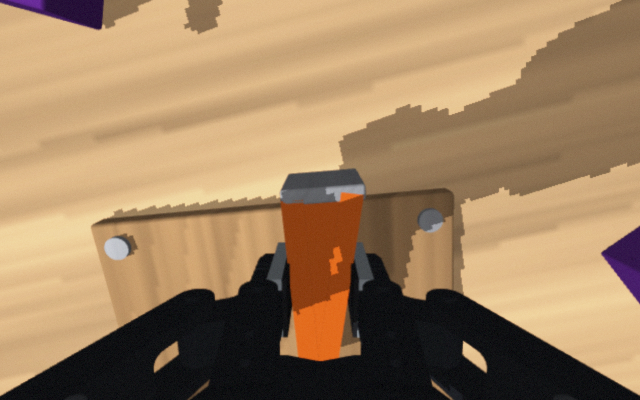

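View pics/t4.png

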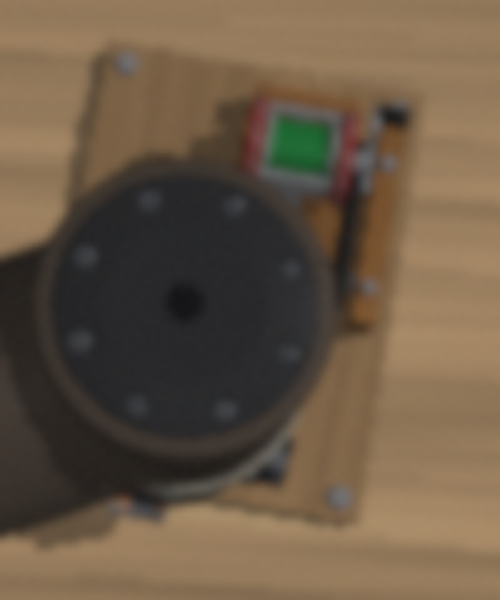

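View pics/s4.png

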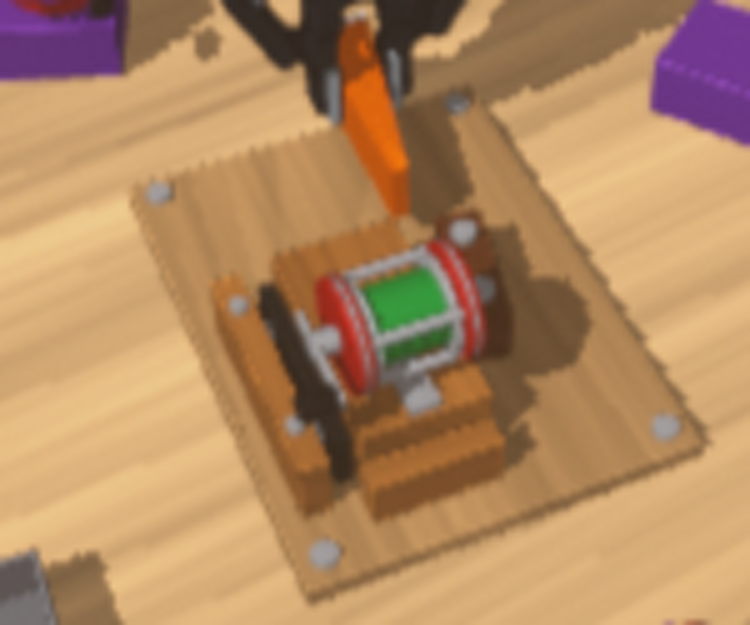

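Run:
```python
from h import *
import pickle
w,t,s,st=pickle.load(open("w4.pkl","rb"))
S=lambda c:np.array([220+(c[0]+.5)/5-.5,170+(c[1]+.5)/5-.5])
o=np.array([.5892,-.0388]);y=-.136
R=np.array([[np.cos(y),-np.sin(y)],[np.sin(y),np.cos(y)]])
for n,p,z in [("tip bot +y",(409,213),.032),("tip bot -y",(390,209),.032),("tip top +y",(409,162),.064),("block top near +y",(400,220),.048),("board screw nl",(458,103),.0137),("block far top +y",(503,440),.048)]:
    X=onz(s,S(p),z);print(n,X.round(4),((X[:2]-o)@R).round(4))
print(((np.array(st["ee_pos"])[:2]-o)@R).round(4))
# wedge from wrist
for p in [(281,193),(364,190)]:
    X=onz(w,np.array(p,float),.064);print("butt top",X.round(4),((X[:2]-o)@R).round(4))
for p in [(93,226),(452,190)]:
    X=onz(w,np.array(p,float),.012);print("board corner",X.round(4),((X[:2]-o)@R).round(4))
```

```text
tip bot +y [ 0.5571 -0.0291  0.032 ] [-0.0332  0.0053]
tip bot -y [ 0.5502 -0.0354  0.032 ] [-0.0391 -0.0019]
tip top +y [ 0.5555 -0.0276  0.064 ] [-0.0349  0.0065]
block top near +y [ 0.5716 -0.0422  0.048 ] [-0.0169 -0.0058]
board screw nl [0.489  0.0403 0.0137] [-0.11    0.0648]
block far top +y [ 0.6996 -0.0687  0.048 ] [ 0.1134 -0.0146]
[-0.1033  0.0104]
butt top [ 0.4479 -0.0183  0.064 ] [-0.1427  0.0012]
butt top [0.4533 0.0094 0.064 ] [-0.1412  0.0293]
board corner [ 0.4542 -0.1233  0.012 ] [-0.1223 -0.102 ]
board corner [0.4766 0.0552 0.012 ] [-0.1243  0.0779]
```

Emit:
play_rows(
  commands=[
    [[0, 0.005, 0, 0, 0, -0.013, -1], [0, 0, 0, 0, 0, -0.004, -1], [0, 0, 0, 0, 0, 0, -1]],
  ],
)

```text
time: 5.68
ee_pos: [0.4894, -0.0147, 0.031]
orientation: [0.115, 0.993, 0.0, 0.001]
wrist_force: [-0.1, -0.2, -2.1]
grip_width: 0.0225
```

Emit:
play_rows(
  commands=[
    [[0, 0, 0, 0, 0, -0.0025, -1], [0, 0, 0, 0, 0, 0, -1], [0, 0, 0, 0.01, -0.0014, 0, -1], [0, 0, 0, 0.01, -0.0014, 0, -1], [0, 0, 0, 0, 0, 0, -1]],
  ],
)

```text
time: 6.3
ee_pos: [0.5117, -0.0174, 0.0288]
orientation: [0.114, 0.993, 0.0, 0.002]
wrist_force: [0.0, -0.7, -0.8]
grip_width: 0.0224
```

Emit:
play_rows(
  commands=[
    [[0, 0, 0, 0.008, -0.001, 0, -1], [0, 0, 0, 0, 0, -0.001, -1], [0, 0, 0, 0, 0, 0, -1]],
  ],
)

```text
time: 6.68
ee_pos: [0.52, -0.0187, 0.0275]
orientation: [0.114, 0.993, 0.0, 0.002]
wrist_force: [0.6, 0.7, -1.3]
grip_width: 0.0221
```

Run:
```python
from bench import *; from h import *
s=snapshot("scene");st=r.state(); print(st["ee_pos"],st["orientation"],st["wrist_force"])
crop(s,220,170,370,295,5,"pics/s5.png")
```

```text
[ 0.52012938 -0.01868627  0.02758026] [1.14415588e-01 9.93431474e-01 3.76256414e-04 1.68436880e-03] [ 0.30987874 -0.34483487 -0.83118684]
```

View pics/s5.png

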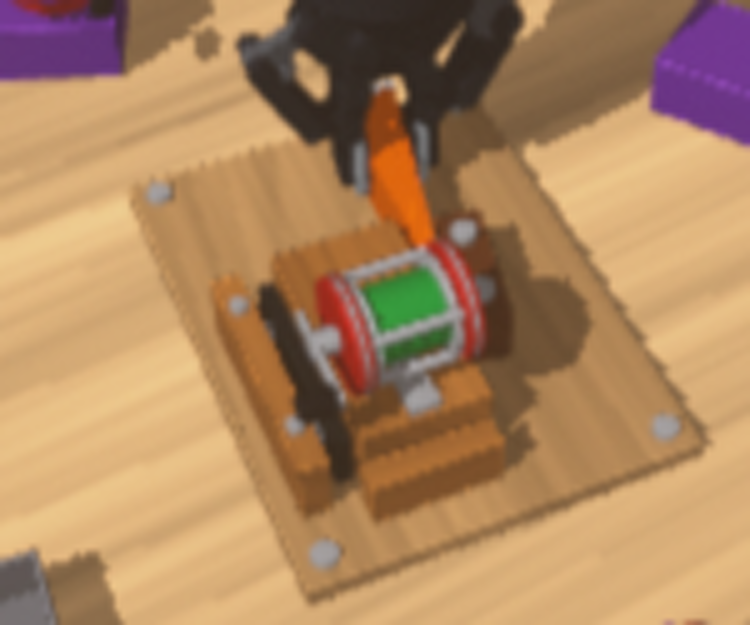

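Emit:
play_rows(
  commands=[
    [[0, 0, 0, 0, 0, -0.001, -1], [0, 0, 0, 0, 0, 0, -0.3], [0, 0, 0, 0, 0, 0, -0.2], [0, 0, 0, 0, 0, 0, 0.1], [0, 0, 0, 0, 0, 0, 0.2], [0, 0, 0, 0, 0, 0, 0.2]],
  ],
)

```text
time: 7.48
ee_pos: [0.5202, -0.0185, 0.0275]
orientation: [0.114, 0.993, 0.0, 0.002]
wrist_force: [0.6, 1.2, 0.3]
grip_width: 0.051
```

Emit:
play_rows(
  commands=[
    [[0, 0, 0, 0, 0, 0.03, 0.2], [0, 0, 0, 0, 0, 0.04, 0.2], [0, 0, 0.045, 0, 0, 0, 0], [0, 0, 0.045, -0.03, 0.006, 0, -0.5], [0, 0, 0, -0.03, 0.006, 0, -1], [0, 0, 0, 0, 0, 0, -1], [0, 0, 0, 0, 0, 0, -1]],
  ],
)

```text
time: 8.35
ee_pos: [0.4591, -0.0063, 0.0997]
orientation: [0.068, 0.998, 0.0, 0.002]
wrist_force: [-0.7, -0.1, 0.8]
grip_width: -0.0002
```

Run:
```python
from bench import *; from h import *
import pickle
w=snapshot("wrist"); s=snapshot("scene");st=r.state(); pickle.dump((w,s,st),open("w6.pkl","wb"));print(st["ee_pos"],st["orientation"],st["wrist_force"])
cv2.imwrite("pics/w6.png",w["frame"][:,:,::-1])
crop(s,220,170,370,295,5,"pics/s6.png")
```

```text
[ 0.45905248 -0.0064999   0.09941314] [6.81176956e-02 9.97674935e-01 3.22205455e-04 2.14459882e-03] [-0.69968391  0.71209054  0.13030495]
```

View pics/w6.png

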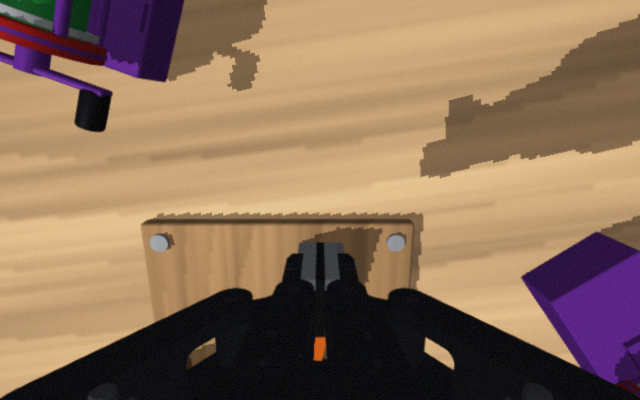

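View pics/s6.png

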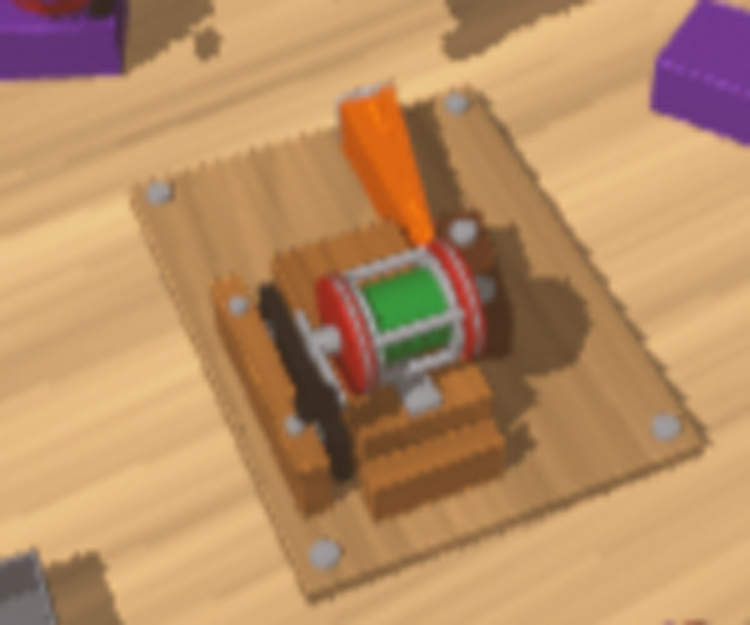

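Run:
```python
from h import *
import pickle
w,s,st=pickle.load(open("w6.pkl","rb"))
S=lambda c:np.array([220+(c[0]+.5)/5-.5,170+(c[1]+.5)/5-.5])
o=np.array([.5892,-.0388]);y=-.136
R=np.array([[np.cos(y),-np.sin(y)],[np.sin(y),np.cos(y)]])
b=lambda X:((np.array(X)[:2]-o)@R).round(4)
P=[onz(s,S(p),.044) for p in [(338,102),(393,84),(431,248)]]
print([b(p) for p in P],b((P[0]+P[1])/2),b(st["ee_pos"]), P)
```

```text
[array([-0.1051, -0.0018]), array([-0.1063,  0.0278]), array([0.0012, 0.0017])] [-0.1057  0.013 ] [-0.1333  0.0144] [array([ 0.48480981, -0.02632682,  0.044     ]), array([0.48767228, 0.00313775, 0.044     ]), array([ 0.59061577, -0.03723084,  0.044     ])]
```

Emit:
play_rows(
  commands=[
    [[0, 0.004, 0, -0.006, 0, 0, -1], [0, 0, 0, 0, 0, -0.04, -1], [0, 0, 0, 0, 0, -0.03, -1], [0, 0, 0, 0, 0, 0, -1], [0, 0, 0, 0, 0, 0, -1]],
  ],
)

```text
time: 9.07
ee_pos: [0.4545, -0.0066, 0.0287]
orientation: [0.069, 0.998, 0.0, 0.0]
wrist_force: [0.2, 0.1, 0.6]
grip_width: 0.0003
```

Emit:
play_rows(
  commands=[
    [[0, 0, 0, 0.008, -0.0011, -0.001, -1], [0, 0, 0, 0.008, -0.0011, 0, -1], [0, 0, 0, 0.008, -0.0011, 0, -1], [0, 0, 0, 0, 0, 0, -1]],
  ],
)

```text
time: 9.57
ee_pos: [0.4825, -0.0095, 0.0304]
orientation: [0.069, 0.998, 0.001, 0.003]
wrist_force: [-0.1, 0.6, -0.6]
grip_width: 0.0001
```

Run:
```python
from bench import *; from h import *
w=snapshot("wrist"); s=snapshot("scene");st=r.state(); print(st["ee_pos"],st["orientation"],st["wrist_force"])
crop(s,220,170,370,295,5,"pics/s7.png")
```

```text
[ 0.48160666 -0.0095713   0.03022441] [0.06856503 0.99764288 0.00114367 0.00249299] [-0.25873258  0.09270653  0.84497663]
```

View pics/s7.png

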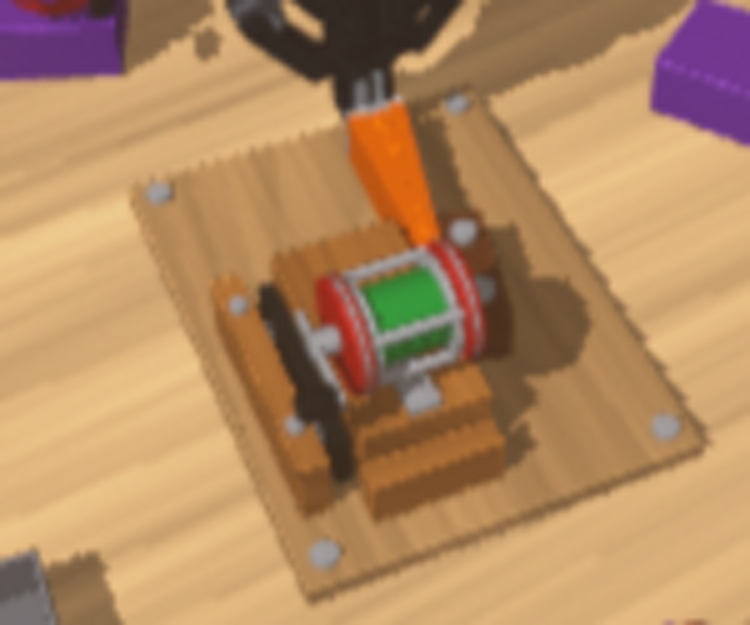

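Emit:
play_rows(
  commands=[
    [[0, 0.004, 0, 0.006, -0.0012, -0.002, -1], [0, 0, 0, 0.006, -0.001, -0.001, -1], [0, 0, 0, 0.004, -0.0005, 0, -1], [0, 0, 0, 0, 0, 0, -1]],
  ],
)

```text
time: 10.18
ee_pos: [0.4978, -0.0127, 0.0267]
orientation: [0.069, 0.998, 0.001, -0.0]
wrist_force: [-0.3, 0.2, 0.0]
grip_width: 0.0002
```

Emit:
play_rows(
  commands=[
    [[0, 0, 0, 0.003, -0.0004, 0, -1], [0, 0, 0, 0, 0, 0, -1], [0, 0, 0, 0.003, -0.0004, 0, -1], [0, 0, 0, 0, 0, 0, -1]],
  ],
)

```text
time: 10.68
ee_pos: [0.5038, -0.0136, 0.0267]
orientation: [0.069, 0.998, 0.001, -0.001]
wrist_force: [-0.6, -0.1, 0.0]
grip_width: -0.0001
```

Run:
```python
from bench import *; from h import *
w=snapshot("wrist"); s=snapshot("scene");st=r.state(); print(st["ee_pos"],st["orientation"],st["wrist_force"])
crop(s,220,170,370,295,5,"pics/s8.png");crop(w,220,180,420,380,4,"pics/w8.png")
```

```text
[ 0.50367166 -0.01361001  0.02665513] [ 6.86067555e-02  9.97643368e-01  6.81739429e-04 -5.99198481e-04] [-1.65569365  0.04644879 -0.42215004]
```

View pics/s8.png

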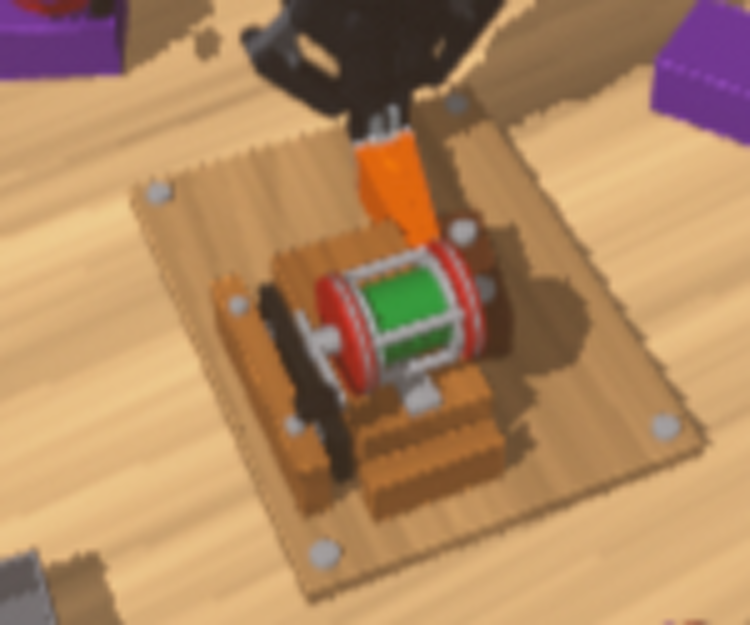

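Emit:
play_rows(
  commands=[
    [[0, 0, 0, 0.002, -0.0003, 0, -1], [0, 0, 0, 0, 0, 0, -1], [0, 0, 0, 0.002, -0.0003, 0, -1], [0, 0, 0, 0, 0, 0, -1]],
  ],
)

```text
time: 11.28
ee_pos: [0.5077, -0.0143, 0.0267]
orientation: [0.069, 0.998, 0.001, -0.001]
wrist_force: [-0.9, 1.4, -0.9]
grip_width: -0.0001
```

Emit:
play_rows(
  commands=[
    [[0, 0, 0, 0.002, -0.0003, 0, -1], [0, 0, 0, 0, 0, 0, -1]],
  ],
)

```text
time: 11.52
ee_pos: [0.5093, -0.0148, 0.0265]
orientation: [0.069, 0.998, 0.0, -0.001]
wrist_force: [0.8, -0.2, -0.5]
grip_width: 0.0002
```

Emit:
play_rows(
  commands=[
    [[0, 0, 0, 0.002, -0.0003, 0, -1], [0, 0, 0, 0, 0, 0, -1]],
  ],
)

```text
time: 11.78
ee_pos: [0.511, -0.0152, 0.0264]
orientation: [0.069, 0.998, 0.0, -0.002]
wrist_force: [0.1, -0.6, -0.2]
grip_width: -0.0003
```

Emit:
play_rows(
  commands=[
    [[0, -0.003, 0, 0.002, -0.0002, 0, -1], [0, 0, 0, 0, 0, 0, -1]],
  ],
)

```text
time: 12.02
ee_pos: [0.5128, -0.0156, 0.0262]
orientation: [0.069, 0.998, 0.0, -0.0]
wrist_force: [-0.6, -0.3, -0.5]
grip_width: -0.0003
```

Emit:
play_rows(
  commands=[
    [[0, 0, 0, 0.002, -0.0002, 0, -1], [0, 0, 0, 0, 0, 0, -1]],
  ],
)

```text
time: 12.28
ee_pos: [0.5147, -0.0159, 0.0261]
orientation: [0.069, 0.998, 0.0, -0.0]
wrist_force: [-1.8, -0.3, -0.3]
grip_width: -0.0001
```

Emit:
play_rows(
  commands=[
    [[0, 0, 0, 0.002, -0.0002, 0, -1], [0, 0, 0, 0, 0, 0, -1]],
  ],
)

```text
time: 12.52
ee_pos: [0.5168, -0.0161, 0.0261]
orientation: [0.069, 0.998, 0.0, -0.001]
wrist_force: [-1.5, 0.8, -0.1]
grip_width: -0.0001
```

Emit:
play_rows(
  commands=[
    [[0, 0, 0, 0.0015, -0.0002, 0, -1], [0, 0, 0, 0, 0, 0, -1]],
  ],
)

```text
time: 12.78
ee_pos: [0.5183, -0.0164, 0.026]
orientation: [0.069, 0.998, 0.0, -0.001]
wrist_force: [-1.4, -1.1, -0.4]
grip_width: -0.0
```

Emit:
play_rows(
  commands=[
    [[0, 0, 0, 0.0015, -0.0002, 0, -1], [0, 0, 0, 0, 0, 0, -1]],
  ],
)

```text
time: 13.02
ee_pos: [0.5193, -0.0167, 0.0259]
orientation: [0.069, 0.998, 0.0, -0.001]
wrist_force: [-1.7, -1.0, -1.4]
grip_width: -0.0001
```

Emit:
play_rows(
  commands=[
    [[0, 0, 0, 0.0015, -0.0002, 0, -1], [0, 0, 0, 0, 0, 0, -1]],
  ],
)

```text
time: 13.28
ee_pos: [0.5202, -0.017, 0.0258]
orientation: [0.069, 0.998, 0.0, -0.002]
wrist_force: [-2.2, -0.9, 0.3]
grip_width: 0.0002
```

Emit:
play_rows(
  commands=[
    [[0, -0.002, 0, 0.0015, -0.0002, 0, -1], [0, 0, 0, 0, 0, 0, -1]],
  ],
)

```text
time: 13.52
ee_pos: [0.5208, -0.0173, 0.0256]
orientation: [0.069, 0.998, -0.0, -0.002]
wrist_force: [-1.8, -1.8, -0.4]
grip_width: 0.0003
```

Emit:
play_rows(
  commands=[
    [[0, 0, 0, 0.0015, -0.0002, 0, -1], [0, 0, 0, 0, 0, 0, -1]],
  ],
)

```text
time: 13.78
ee_pos: [0.5212, -0.0175, 0.0254]
orientation: [0.069, 0.998, -0.0, -0.002]
wrist_force: [-2.6, 0.1, 0.4]
grip_width: -0.0002
```

Emit:
play_rows(
  commands=[
    [[0, 0, 0, 0.0015, -0.0002, 0, -1], [0, 0, 0, 0, 0, 0, -1]],
  ],
)

```text
time: 14.02
ee_pos: [0.5215, -0.0178, 0.0251]
orientation: [0.07, 0.998, -0.0, -0.004]
wrist_force: [-2.4, -0.7, 0.6]
grip_width: 0.0001
```

Emit:
play_rows(
  commands=[
    [[0, -0.008, 0, 0.0015, 0.0004, 0.0015, -1]],
  ],
)

```text
time: 14.15
ee_pos: [0.5219, -0.0178, 0.026]
orientation: [0.07, 0.998, -0.0, -0.001]
wrist_force: [-6.2, 0.7, -2.4]
grip_width: -0.0004
```

Emit:
play_rows(
  commands=[
    [[0, -0.002, 0, 0.002, -0.0002, 0, -1]],
  ],
)

```text
time: 14.28
ee_pos: [0.5226, -0.0181, 0.0256]
orientation: [0.07, 0.998, -0.0, -0.001]
wrist_force: [-5.4, 3.8, 0.7]
grip_width: -0.0001
```

Emit:
play_rows(
  commands=[
    [[0, -0.002, 0, 0.002, -0.0002, 0, -1]],
  ],
)

```text
time: 14.4
ee_pos: [0.523, -0.0184, 0.025]
orientation: [0.07, 0.998, -0.001, -0.001]
wrist_force: [-10.3, 4.7, 4.0]
grip_width: 0.0003
```

Emit:
play_rows(
  commands=[
    [[0, -0.002, 0, 0.002, 0, 0.001, -1]],
  ],
)

```text
time: 14.52
ee_pos: [0.5232, -0.0185, 0.0253]
orientation: [0.071, 0.997, -0.001, -0.001]
wrist_force: [-8.3, 4.0, -1.8]
grip_width: -0.0002
```

Emit:
play_rows(
  commands=[
    [[0, -0.002, 0, 0.002, 0, 0.0005, -1]],
  ],
)

```text
time: 14.65
ee_pos: [0.5234, -0.0185, 0.0252]
orientation: [0.071, 0.997, -0.001, -0.002]
wrist_force: [-8.4, 3.3, 0.1]
grip_width: 0.0001
```

Emit:
play_rows(
  commands=[
    [[0, -0.003, 0, 0.0027, 0, 0.0005, -1]],
  ],
)

```text
time: 14.78
ee_pos: [0.5237, -0.0187, 0.025]
orientation: [0.072, 0.997, -0.001, -0.002]
wrist_force: [-11.8, 2.7, 5.2]
grip_width: 0.0
```

Emit:
play_rows(
  commands=[
    [[0, -0.003, 0, 0.003, 0, 0.0005, -1]],
  ],
)

```text
time: 14.9
ee_pos: [0.524, -0.0189, 0.0249]
orientation: [0.072, 0.997, -0.001, -0.003]
wrist_force: [-13.2, 3.9, 5.4]
grip_width: 0.0
```

Emit:
play_rows(
  commands=[
    [[0, -0.003, 0, 0.0032, 0, 0.001, -1]],
  ],
)

```text
time: 15.02
ee_pos: [0.5244, -0.0191, 0.025]
orientation: [0.073, 0.997, -0.002, -0.004]
wrist_force: [-10.8, 4.2, 0.6]
grip_width: 0.0002
```

Emit:
play_rows(
  commands=[
    [[0, -0.003, 0, 0.0034, 0, 0.001, -1]],
  ],
)

```text
time: 15.15
ee_pos: [0.5247, -0.0192, 0.025]
orientation: [0.073, 0.997, -0.002, -0.005]
wrist_force: [-11.3, 4.9, 0.8]
grip_width: -0.0002
```

Emit:
play_rows(
  commands=[
    [[0, -0.01, 0.006, 0.003, 0, 0.001, -1]],
  ],
)

```text
time: 15.28
ee_pos: [0.525, -0.0194, 0.0249]
orientation: [0.071, 0.997, -0.002, -0.002]
wrist_force: [-10.3, 5.7, 0.2]
grip_width: 0.0002
```

Emit:
play_rows(
  commands=[
    [[0, -0.006, 0.004, 0.0034, 0, 0.001, -1]],
  ],
)

```text
time: 15.4
ee_pos: [0.5252, -0.0195, 0.0249]
orientation: [0.069, 0.998, -0.002, -0.002]
wrist_force: [-12.3, 4.8, 1.5]
grip_width: -0.0002
```

Emit:
play_rows(
  commands=[
    [[0, -0.005, 0.001, 0.0037, 0, 0.001, -1]],
  ],
)

```text
time: 15.52
ee_pos: [0.5255, -0.0196, 0.0249]
orientation: [0.069, 0.998, -0.002, -0.002]
wrist_force: [-12.9, 6.1, 4.7]
grip_width: -0.0001
```

Emit:
play_rows(
  commands=[
    [[0, -0.005, 0.001, 0.004, 0, 0.001, -1]],
  ],
)

```text
time: 15.65
ee_pos: [0.5259, -0.0198, 0.0248]
orientation: [0.069, 0.998, -0.003, -0.003]
wrist_force: [-14.8, 5.8, 3.3]
grip_width: 0.0002
```

Run:
```python
from bench import *; from h import *
s=snapshot("scene");st=r.state(); print(st["ee_pos"],st["orientation"],st["wrist_force"])
crop(s,220,170,370,295,5,"pics/s9.png")
```

```text
[ 0.52596014 -0.01979637  0.02483319] [ 0.06925949  0.99759193 -0.00257598 -0.0026136 ] [-14.21936912   5.84520693   4.55532259]
```

View pics/s9.png

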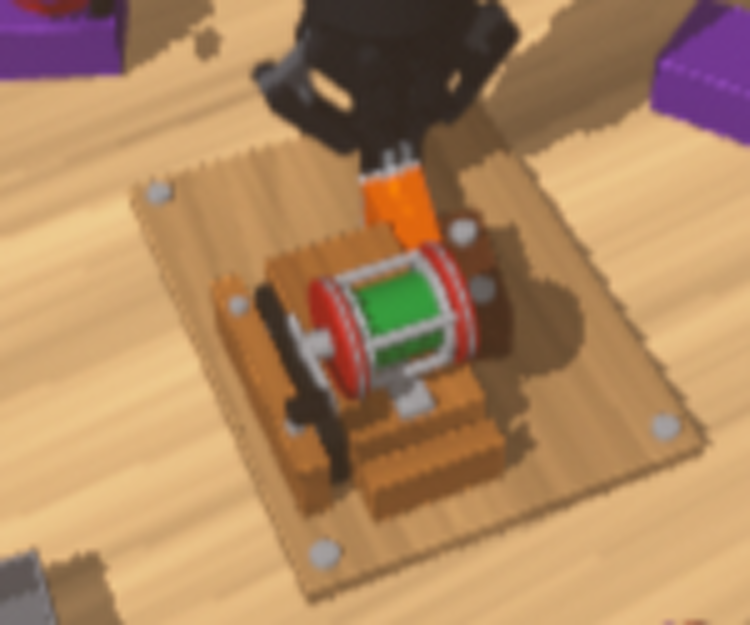

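Emit:
play_rows(
  commands=[
    [[0, -0.005, 0, 0.004, 0, 0.001, -1]],
  ],
)

```text
time: 15.82
ee_pos: [0.5262, -0.02, 0.0248]
orientation: [0.07, 0.998, -0.003, -0.003]
wrist_force: [-14.5, 7.3, 4.3]
grip_width: -0.0001
```

Emit:
play_rows(
  commands=[
    [[0, -0.005, 0, 0.004, 0, 0.001, -1]],
  ],
)

```text
time: 15.95
ee_pos: [0.5264, -0.0201, 0.0248]
orientation: [0.07, 0.997, -0.003, -0.004]
wrist_force: [-14.9, 7.0, 4.6]
grip_width: 0.0003
```

Emit:
play_rows(
  commands=[
    [[0, 0, 0, -0.004, 0.0005, 0, -1], [0, 0, 0, -0.015, 0.002, 0, -1], [0, 0, 0, -0.02, 0.003, 0.01, -1], [0, 0, 0, 0, 0, 0.05, -1], [0, 0, 0, -0.01, 0, 0.05, -1], [0, 0, 0, 0, 0.06, 0.03, -1], [0, 0, 0, 0, 0.06, 0.01, -1], [0, 0, 0, 0, 0.06, 0, -1], [0, 0, 0, 0, 0, 0, -1]],
  ],
)

```text
time: 17.08
ee_pos: [0.4782, 0.1678, 0.1812]
orientation: [0.071, 0.997, 0.002, 0.006]
wrist_force: [-0.4, -0.8, -0.4]
grip_width: 0.0003
```

Run:
```python
from bench import *; from h import *
import pickle
s=snapshot("scene");t=snapshot("top");w=snapshot("wrist");st=r.state(); pickle.dump((s,t,w,st),open("w10.pkl","wb"));print(st["ee_pos"],st["orientation"],st["wrist_force"])
crop(s,220,170,370,295,5,"pics/s10.png");crop(t,300,155,460,275,5,"pics/t10.png");cv2.imwrite("pics/w10.png",w["frame"][:,:,::-1])
```

```text
[0.47757114 0.16380432 0.18048241] [0.07280765 0.9973355  0.00114568 0.00443011] [0.83354073 0.33540312 0.05445393]
```

View pics/s10.png

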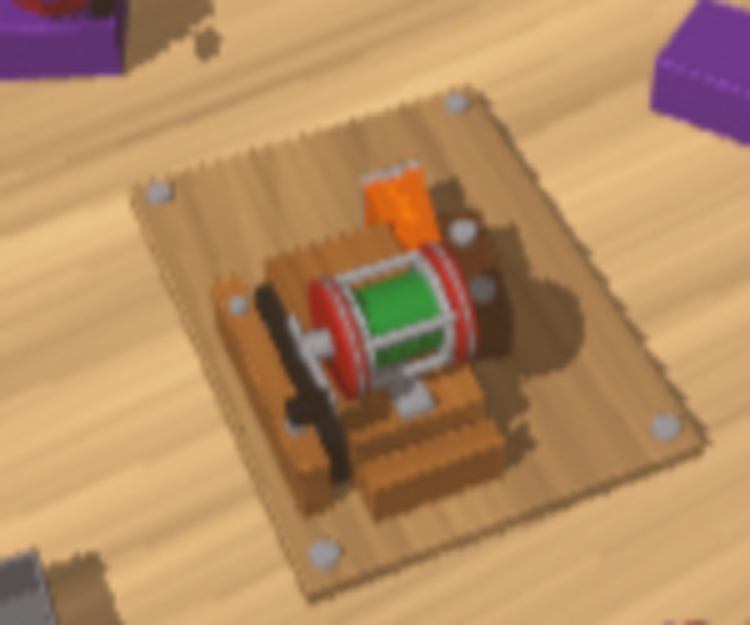

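View pics/t10.png

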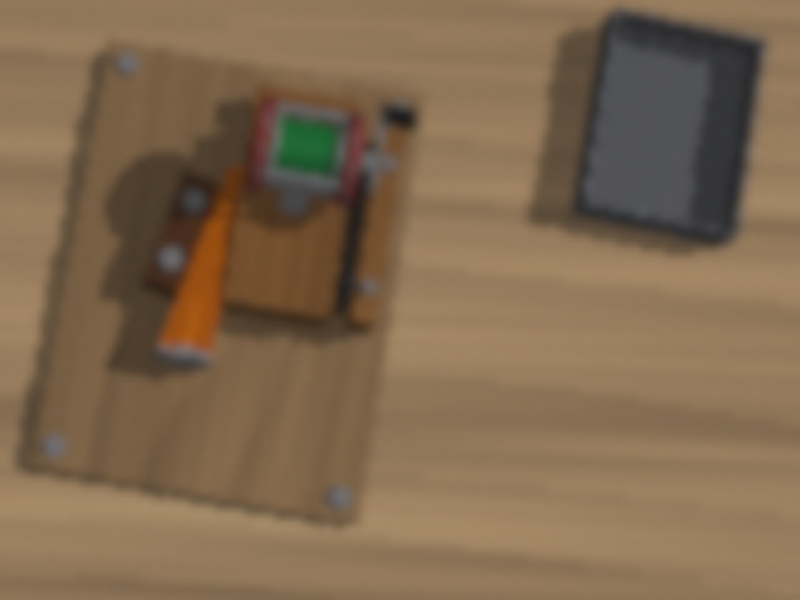

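View pics/w10.png

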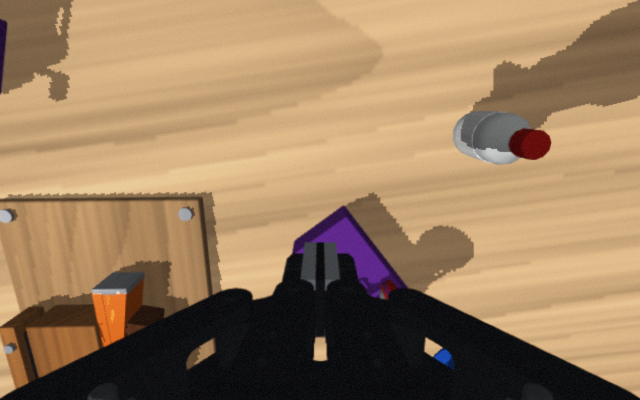

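Run:
```python
from h import *
import pickle
s,t,w,st=pickle.load(open("w10.pkl","rb"))
T=lambda c:np.array([300+(c[0]+.5)/5-.5,155+(c[1]+.5)/5-.5])
S=lambda c:np.array([220+(c[0]+.5)/5-.5,170+(c[1]+.5)/5-.5])
o=np.array([.5892,-.0388]);y=-.136
R=np.array([[np.cos(y),-np.sin(y)],[np.sin(y),np.cos(y)]])
b=lambda X:((np.array(X)[:2]-o)@R).round(4)
for n,p in [("butt+",(158,348)),("butt-",(211,357)),("tip-",(243,168)),("tip+",(229,168)),("blk near-y",(330,320)),("blk near+y",(225,303))]:
    print(n,b(onz(t,T(p),.044 if n[0]!='b' or n[1]=='u' else .048)))
for n,p,z in [("butt-",(362,178),.044),("butt+",(418,160),.044),("blk near -y",(266,262),.048),("blk near +y",(394,226),.048),("far top -y",(377,494),.048)]: print("sc",n,b(onz(s,S(p),z)))
X,e=tri([(t,T((211,357))),(s,S((362,178)))]);print(X,e)
```

```text
butt+ [-0.052  0.018]
butt- [-0.0517 -0.011 ]
tip- [ 0.0553 -0.0107]
tip+ [ 0.0539 -0.0031]
blk near-y [-0.021  -0.0709]
blk near+y [-0.0219 -0.0134]
sc butt- [-0.0523 -0.0104]
sc butt+ [-0.0527  0.0184]
sc blk near -y [-0.0174 -0.0704]
sc blk near +y [-0.0146 -0.0097]
sc far top -y [ 0.117  -0.0718]
[ 0.53645419 -0.04247611  0.04469792] [np.float64(0.07467609077272998), np.float64(0.08598475632738628)]
```

Run:
```python
from bench import *
print(r.close_job()); print(r.state()["wrist_force"])
```

```text
the job is handed in; nothing more can be done
None
the job is handed in; nothing more can be done
```

The wedge is driven into the slot beside the block and the job is handed in at about 17 s of the 64 s allowed. The hand-in gives no verdict, and I had no direct reading of the grip force.

I gripped the wedge about 38 mm from its butt and set it flat on the board. I slid it about 20 mm into the mouth, thin end first, let go, and pushed it in with the shut fingers. It moved freely until it bound. I then raised the push in small steps to about 15.7 N along the slot, with about 5 N sideways on the tool, and drew the arm clear.

**Wedge:** in the last pictures it lies flat, its top measuring 44.7 mm high against 44 mm expected. It is in line with the board, its thin end is about 76 mm past the mouth, and it stayed there after I let go.

**Block and reel:** the reel stands, and the block looks square and flat against the pad, near end within a few millimetres of the mouth. The views disagree by up to about 7 mm in x and 4 mm in y on the block's near corners.

**Grip:** this is inferred, not measured. The block moved about 4–5 mm towards the pad. Subtracting up to 2.5 mm of play, the spring rate gives 24 N or more, above the 8 N needed. At that picture accuracy I can't rule out values close to the 30 N dent limit.

**Bystanders:** the tray looks unmoved and the oil bottle is standing. I did not measure the oil bottle or the spool, but the arm never came near any of the three.

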